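# Switch on and tare the laboratory balance

## Task

Get the balance ready for weighing into the beaker on its pan: with the tips of the closed fingers gently press the small square key well down to switch it on and let it spring back up, then do the same with the long bar-shaped key to tare it. Leave the round key alone, do not touch the pan, the beaker or the other things standing about, grasp nothing, and finish with the hand drawn back well clear above the keys.

Things in the scene. Friction and masses are not known exactly. Their poses are not given: they have to be found in the camera images.
- balance: White bench balance, fixed, 300 mm deep (x), 210 wide (y). Origin under its centre, at table height, z up; its -x side is the front, towards the robot. On the low front part (black key field, top 45 mm above the table) three white keys stand in a row along y at x = -105 mm: y = -60, 0, +60 mm; which key is where changes. From x = -40 mm back the housing is 68 mm high, with a flat display.
- pan: Round steel weighing pan, 116 mm across, fixed on the balance 75 mm behind its centre (balance x = +75 mm); top face 78 mm above the table, origin at the middle of its underside, 74 mm above the table. Must not be touched.
- key_square_top (a point): Middle of the top face of the small square key (20 x 20 mm), the on switch. At rest 57 mm above the table, 12 mm proud of the key field. Moves down with the key; axes as the balance's.
- key_square (a joint): How far the square key is pressed down, in m: 0 up, 0.008 at its stop. A spring brings it back: about 1 N starts it, about 3 N holds it at 4 mm, 5 N takes it to the stop. The press counts when it is beyond 4 mm for 0.15 s.
- key_bar_top (a point): Middle of the top face of the long bar-shaped key (46 mm along the balance's y, 18 mm along x), the tare key. Same height at rest as the square key, 57 mm above the table.
- key_bar (a joint): How far the bar key is pressed down, in m: same travel, spring and counting depth as the square key.
- key_round_top (a point): Middle of the top face of the round key (32 mm across), same height as the others; to be left alone.
- key_round (a joint): How far the round key is pressed down, in m: same travel and spring; must stay up.
- beaker: Glass beaker standing loose on the pan, within 12 mm of its middle: 60 mm across at the rim, 75 mm high, open top; origin at the centre of its underside (78 mm above the table). Not to be touched.
- mug: White ceramic mug, loose on the table beside the front half of the balance at its -y side: 80 mm across, 90 mm high; origin under its centre. Bystander.
- bottle: Closed amber reagent bottle, loose on the table beside the middle of the balance at its +y side: 70 mm across, 150 mm high; origin under its centre. Bystander.
- tape: Roll of tape lying flat and loose beside the front half of the balance at its +y side: 90 mm across, 24 mm high, 72 mm hole; origin under its centre. Bystander.

How it is judged:
By the outcome, as a careful person would: the job done as asked, in the order asked, and still so for the second after the job is handed in, with the robot touching nothing.
It also fails if it takes over 38 s, if anything falls off the work surface, if the arm or the gripper's body presses on something with over 40 N, if the wrist force passes 120 N, or if a joint passes its speed limit or range.

## Robot

A 6-joint arm with a two-finger parallel gripper is mounted at the origin on the work surface. World frame = base frame: x ahead of the robot, y to its left, z up, the work surface at z = 0. Lengths are in m, angles in rad, forces in N, time in s.
With the tool pointing down it reaches from about 0.225 to 0.875 m from the base axis. Payload 3.4 kg.
Tool frame: the origin (TCP) lies between the finger pads, 19 mm behind the fingertips; this is the grasp point; z points along the fingers, y is the line along which they close (so a half turn about z gives the same grasp; the last joint's range is limited). The gripper opens to 85 mm and grips with 20 to 120 N. Pads are 22 mm wide; open, the fingers measure 114 mm over their backs; the gripper's body (76 mm by 85 mm) begins 54 mm behind the grasp point. The pads swing forward as they close: fully open they stand 13 mm farther back than shut.
Start: joints at [1.212, 0.276, 1.505, -0, 1.361, -0.121], TCP at [0.135, 0.559, 0.25] pointing down, gripper open.
Joint ranges: [-2.89, 2.89], [-0.75, 2.08], [0.22, 2.7], [-1.18, 4.32], [0.11, 2.71], [-2.7, 2.7]. Speed limits (rad/s): [2.57, 2.57, 3.14, 3.14, 3.14, 3.14].

## Interface

Orientations are given as a unit quaternion [w, x, y, z].
In Python, from rig import get_state, imaging, ticket gives the robot as it stands. The module is installed in compiled form; this text tells all that it offers.
- The arm moves only by the shell command python3 -m inch 'ROWS' [FORCE]. ROWS is JSON, a list of rows, each an object with "claw": the opening, from -1 (shut) to 1 (fully open); "travel": the shift along the world's x, y, z in units of 200 mm (1.0 is 200 mm), a list of three; "turn": the turn about the world's z in units of 180 degrees (1.0 is 180 degrees). A call has 1 to 5 rows; each row is the pose to reach, as a shift and turn from the pose commanded when the call began, turning the shorter way round; what a row does not reach only later rows make up. A row lasts 1/10 s, in which the tool goes at most 50 mm and 8.59 degrees, less where a joint would pass 70% of its speed; a pose out of reach is approached as far as the arm can. A call with a number of a shift or a turn outside -1 to 1 is refused whole. A call with a gripper value outside its range is refused whole. The fingers move at their own pace and stop on an object; FORCE is the grip in N (left out, the last holds). Time passes only in rows, so rows that repeat a pose let the fingers close. It gives the time, the measured TCP pose, the force, the opening and the grip force at its end, in the units of the state.
- get_state(): the state, without advancing time (a new reading comes with each control period).
- imaging.get_image(name): name is "scene" or "top" or "wrist"; returns the picture (400x640x3 uint8, red, green, blue); there is no depth.
- imaging.camera_params(name): a dict with "camera_matrix" (3x3 intrinsics, pixels), "cam_to_world" (4x4, takes a point from camera to world coordinates); the wrist camera has in their place "T_tool_cam" (4x4, takes a point from camera to tool coordinates, whose origin is the TCP and whose axes are the flange's). Camera axes: x right, y down, z forward; pixel columns grow to the right and rows downward; lengths in m; the calibration is good to about 2 mm. A picture is of the moment at which its call begins: read the wrist's pose just before it. camera_params takes no time and is no camera call.
- ticket.sign_off(): hands the job in; it is judged then, once.
The state is a dict: "clock": time; "qpos": joint angles; "qd": joint speeds; "effort": joint torques, N m; "position": TCP position; "ee_rot": TCP orientation; "contact_force": force on the tool from outside, world axes, zero at the start; "moment": the same for the moment, N m; "width": finger opening in m; "gripper_force": force on a finger pad.
Only numpy, scipy, OpenCV 4.12 (cv2) and the standard library are available. Lean on these libraries where they do the work, as an engineer would, in place of code of your own. Each camera call takes 0.05 s, during which the arm holds its last target. There are 200 camera calls.

## Working session

There is one attempt and no reset: what is moved stays moved. The work goes in short steps, Python scripts to look and compute and a shell command to move; the robot and the scene stay as the last step left them, time stands still between calls to the robot, and variables do not carry over. Pictures are saved under pics/ and viewed, at most 10 in all, crops included, and the job is handed in when it is done.

```bash
mkdir -p pics; cat > h.py <<'E'
import numpy as np, cv2
from rig import get_state, imaging
def snap(n,f):
    im=imaging.get_image(n); cv2.imwrite(f'pics/{f}.png',im[:,:,::-1]); return im
def ray(n,px,T=None):
    p=imaging.camera_params(n); T=np.array(p['cam_to_world']) if T is None else T
    K=np.array(p['camera_matrix']); d=T[:3,:3]@np.linalg.solve(K,[px[0],px[1],1]); return T[:3,3],d
def onz(n,px,z,T=None):
    o,d=ray(n,px,T); return o+d*(z-o[2])/d[2]
E
python3 - <<'E'
from h import *
np.set_printoptions(precision=3,suppress=True)
a=snap('top','top0');b=snap('scene','scene0')
for n in('top','scene'): print(imaging.camera_params(n))
print(imaging.camera_params('wrist'));print(get_state())
E
```

```text
{'camera_matrix': array([[399.883,   0.   , 310.997],
       [  0.   , 399.883, 204.752],
       [  0.   ,   0.   ,   1.   ]]), 'cam_to_world': array([[-0.014, -0.987,  0.157,  0.467],
       [-1.   ,  0.011, -0.018,  0.037],
       [ 0.017, -0.158, -0.987,  0.826],
       [ 0.   ,  0.   ,  0.   ,  1.   ]])}
{'camera_matrix': array([[395.332,   0.   , 318.115],
       [  0.   , 395.332, 200.091],
       [  0.   ,   0.   ,   1.   ]]), 'cam_to_world': array([[ 0.799,  0.404, -0.445,  0.93 ],
       [ 0.601, -0.561,  0.57 , -0.392],
       [-0.02 , -0.723, -0.691,  0.602],
       [ 0.   ,  0.   ,  0.   ,  1.   ]])}
{'camera_matrix': array([[337.152,   0.   , 319.151],
       [  0.   , 337.152, 199.465],
       [  0.   ,   0.   ,   1.   ]]), 'T_tool_cam': array([[-0.   , -0.955, -0.296,  0.075],
       [ 1.   ,  0.   , -0.   , -0.   ],
       [ 0.   , -0.296,  0.955, -0.123],
       [ 0.   ,  0.   ,  0.   ,  1.   ]])}
{'clock': 0.1, 'qpos': array([ 1.212,  0.277,  1.506,  0.   ,  1.361, -0.121]), 'qd': array([ 0.   , -0.004, -0.005,  0.001,  0.   ,  0.001]), 'effort': array([  0.001, -41.77 , -24.64 ,  -0.   ,   0.006,   0.   ]), 'position': array([0.135, 0.558, 0.249]), 'ee_rot': array([-0.   ,  0.119,  0.993, -0.001]), 'contact_force': array([ 0.074, -0.583,  0.458]), 'moment': array([ 0.01 , -0.008, -0.007]), 'gripper_force': 0.0, 'width': 0.08532115392476658}
```

View pics/top0.png

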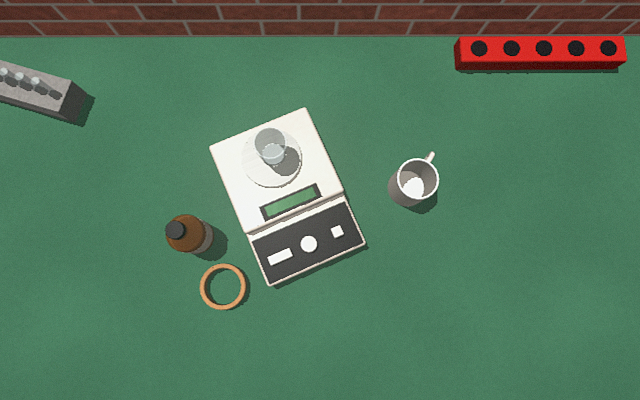

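View pics/scene0.png

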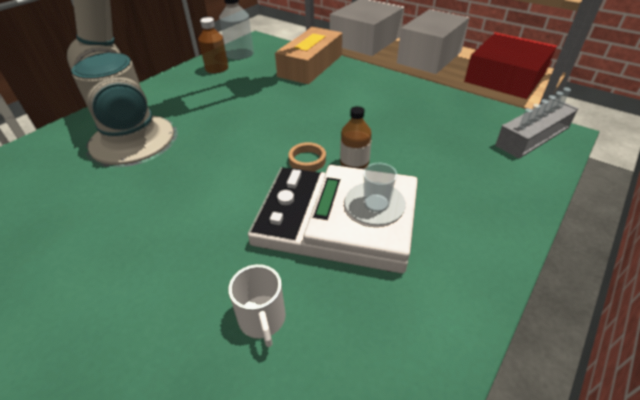

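The top view shows the bar key at (280,256), round at (308,243) and square at (337,231). In the scene view they are at (294,179), (286,197) and (277,217). The bottle and tape stand near the bar side, the mug near the square side.

```bash
cat > m.py <<'E'
from h import *
np.set_printoptions(precision=4,suppress=True)
def blob(im,c,r=14,th=150):
    x0,y0=c[0]-r,c[1]-r; g=im[y0:c[1]+r+1,x0:c[0]+r+1].min(2)
    n,l,s,ce=cv2.connectedComponentsWithStats((g>th).astype(np.uint8))
    k=l[r,r]; return ce[k]+[x0,y0],s[k]
if __name__=='__main__':
    a=cv2.imread('pics/top0.png');b=cv2.imread('pics/scene0.png')
    P={}
    for k,ca,cb in(('bar',(280,256),(294,178)),('round',(308,243),(286,196)),('square',(337,231),(277,217))):
        (pa,sa),(pb,sb)=blob(a,ca),blob(b,cb,10)
        o1,d1=ray('top',pa);o2,d2=ray('scene',pb)
        t=np.linalg.lstsq(np.c_[d1,-d2],o2-o1,rcond=None)[0]
        q1=o1+d1*t[0];q2=o2+d2*t[1]
        print(k,pa,sa,pb,sb,'tri',(q1+q2)/2,'gap',np.linalg.norm(q1-q2),'top@57',onz('top',pa,.057),'sc@57',onz('scene',pb,.057))
        P[k]=onz('top',pa,.057)
    v=P['bar']-P['square'];print('len',np.linalg.norm(v),'yaw of +y',np.degrees(np.arctan2(-v[0],v[1])))
E
python3 m.py
```

```text
bar [279.4529 256.0448] [  1   6  26  17 223] [293.6744 176.7364] [  3   2  14  15 129] tri [0.4918 0.0843 0.056 ] gap 0.001034028241925015 top@57 [0.4914 0.0839 0.057 ] sc@57 [0.4929 0.0838 0.057 ]
round [308.3821 243.4387] [  7   7  16  16 212] [285.1071 195.25  ] [  2   4  15  11 140] tri [0.515  0.0288 0.0567] gap 0.0010969512673234933 top@57 [0.5146 0.0284 0.057 ] sc@57 [0.5156 0.029  0.057 ]
square [336.7333 230.8381] [  8   8  13  13 105] [275.8235 216.1294] [ 3  5 12  9 85] tri [ 0.5386 -0.0263  0.0564] gap 0.0009828516144988705 top@57 [ 0.5382 -0.0266  0.057 ] sc@57 [ 0.5393 -0.0264  0.057 ]
len 0.12000926486043796 yaw of +y 22.97293844062464
```

```bash
python3 -m inch '[{"claw":-1,"travel":[0.67,-0.97,0],"turn":0.2},{"claw":-1,"travel":[0.67,-0.97,0],"turn":0.2},{"claw":-1,"travel":[0.67,-0.97,0],"turn":0.2},{"claw":-1,"travel":[0.67,-0.97,0],"turn":0.2},{"claw":-1,"travel":[0.67,-0.97,0],"turn":0.2}]' 20
python3 -m inch '[{"claw":-1,"travel":[0.67,-0.97,0],"turn":0},{"claw":-1,"travel":[0.67,-0.97,0],"turn":0},{"claw":-1,"travel":[0.67,-0.97,0],"turn":0},{"claw":-1,"travel":[0.67,-0.97,0],"turn":0},{"claw":-1,"travel":[0.67,-0.97,0],"turn":0}]'
python3 -m inch '[{"claw":-1,"travel":[0.67,-0.97,0],"turn":0},{"claw":-1,"travel":[0.67,-0.97,0],"turn":0},{"claw":-1,"travel":[0.67,-0.97,0],"turn":0},{"claw":-1,"travel":[0.67,-0.97,0],"turn":0},{"claw":-1,"travel":[0.67,-0.97,0],"turn":0}]'
```

```text
clock: 0.6
position: [0.2697, 0.3638, 0.2498]
ee_rot: [-0.0, -0.197, 0.98, 0.0]
contact_force: [1.6, -0.0, -0.1]
width: 0.0124
gripper_force: 0.0
clock: 1.1
position: [0.4044, 0.1685, 0.2499]
ee_rot: [0.0, -0.193, 0.981, -0.0]
contact_force: [0.7, -0.1, 0.6]
width: 0.0
gripper_force: 0.0
clock: 1.6
position: [0.5386, -0.0258, 0.2495]
ee_rot: [-0.0, -0.193, 0.981, -0.0]
contact_force: [0.2, -0.5, 0.2]
width: 0.0003
gripper_force: 0.0
```

```bash
cat > w.py <<'E'
from h import *; import sys
from scipy.spatial.transform import Rotation as R
s=get_state(); q=s['ee_rot']; T=np.eye(4);T[:3,:3]=R.from_quat([q[1],q[2],q[3],q[0]]).as_matrix();T[:3,3]=s['position']
im=snap('wrist',sys.argv[1]); T=T@np.array(imaging.camera_params('wrist')['T_tool_cam'])
np.set_printoptions(precision=4,suppress=True)
K=np.array(imaging.camera_params('wrist')['camera_matrix'])
print(s['clock'],s['position'],s['contact_force'],s['width'])
for P in([.5384,-.0265,.057],[.515,.0287,.057],[.4918,.084,.057]):
    c=T[:3,:3].T@(np.array(P)-T[:3,3]); print('expected px',(K@c)[:2]/c[2])
n,l,st,ce=cv2.connectedComponentsWithStats((im.min(2)>150).astype(np.uint8))
for k in range(1,n):
    if 150<st[k,4]<8000: print(st[k],ce[k],onz('wrist',ce[k],.057,T))
E
python3 w.py w1
```

```text
1.6 [ 0.5386 -0.0258  0.2495] [ 0.2198 -0.5214  0.1511] 0.00031233184244930194
expected px [319.1463 176.624 ]
expected px [381.5929 175.8702]
expected px [444.1212 175.3422]
[ 267  128  219  110 4837] [372.9241 197.5018] [0.5378 0.0302 0.057 ]
[358 162  39  32 968] [376.7944 177.3027] [0.518 0.025 0.057]
[302 168  26  21 506] [314.4743 178.3874] [ 0.5417 -0.03    0.057 ]
[412 168  55  18 933] [438.9818 176.4652] [0.4946 0.08   0.057 ]
[  69  177  102   84 2717] [118.477  215.6515] [ 0.651  -0.1963  0.057 ]
[ 270  242  213   88 6879] [409.8982 275.8795] [0.6015 0.1028 0.057 ]
[312 338  15  33 378] [319.0317 355.0132] [0.7322 0.0527 0.057 ]
[416 345  26  26 236] [427.911  357.2669] [0.6878 0.1695 0.057 ]
```

View pics/w1.png

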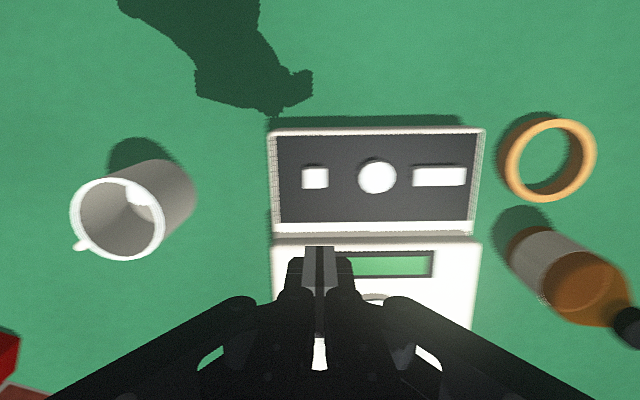

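The wrist view shows square, round and bar keys at (314,178), (377,177) and (439,176), with shut fingertips at about (318,250). There is a ~4 mm offset along the direction of travel, so I'll settle at a lower hover and look again.

```bash
python3 -m inch '[{"claw":-1,"travel":[0,0,-0.25],"turn":0},{"claw":-1,"travel":[0,0,-0.5],"turn":0},{"claw":-1,"travel":[0,0,-0.6],"turn":0},{"claw":-1,"travel":[0,0,-0.6],"turn":0},{"claw":-1,"travel":[0,0,-0.6],"turn":0}]' && python3 w.py w2
```

```text
clock: 2.15
position: [0.5376, -0.0227, 0.1303]
ee_rot: [0.0, -0.194, 0.981, 0.0]
contact_force: [-0.1, -0.6, 0.8]
width: -0.0
gripper_force: 0.0
2.15 [ 0.5376 -0.0227  0.1303] [-0.1431 -0.6285  0.8048] -4.516049487235053e-05
expected px [313.8604 220.6125]
expected px [410.2032 219.6611]
expected px [506.6608 219.0446]
[ 342  145  228  157 4953] [462.3208 244.9816] [0.5178 0.0673 0.057 ]
[244 152  97   5 165] [289.2848 154.3636] [ 0.5055 -0.0554  0.057 ]
[245 188  39 110 813] [257.8364 258.492 ] [ 0.5764 -0.0501  0.057 ]
[ 383  198   50   47 1819] [407.4766 221.028 ] [0.5165 0.0275 0.057 ]
[ 466  207   76   27 1928] [502.9326 219.805 ] [0.4931 0.0821 0.057 ]
[297 208  31  29 849] [312.4817 222.6419] [ 0.54   -0.0268  0.057 ]
[   0  234   78  120 1371] [ 40.4654 297.6616] [ 0.6594 -0.1754  0.057 ]
[ 450  316  111   58 3098] [521.9406 336.4532] [0.5631 0.1405 0.057 ]
```

View pics/w2.png

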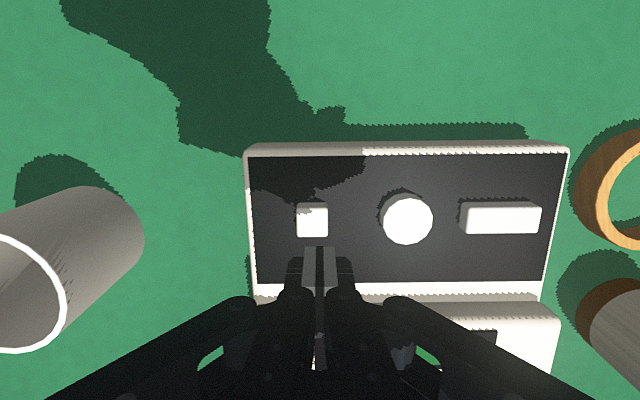

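The close view shows the square key at (312,222) with the shut fingertips just behind it at (320,250). All three views agree to about 2 mm on (0.539,-0.0265). Next, centre over it and stop just above.

```bash
python3 -m inch '[{"claw":-1,"travel":[0.007,-0.019,-0.1],"turn":0},{"claw":-1,"travel":[0.007,-0.019,-0.2],"turn":0},{"claw":-1,"travel":[0.007,-0.019,-0.25],"turn":0},{"claw":-1,"travel":[0.007,-0.019,-0.25],"turn":0},{"claw":-1,"travel":[0.007,-0.019,-0.25],"turn":0}]' && python3 w.py w3
```

```text
clock: 2.7
position: [0.5396, -0.0267, 0.0812]
ee_rot: [0.001, -0.194, 0.981, -0.0]
contact_force: [0.8, -0.4, 1.0]
width: -0.0002
gripper_force: 0.0
2.7 [ 0.5396 -0.0267  0.0812] [ 0.7981 -0.3878  0.9834] -0.00018602382262170668
expected px [321.6131 255.9525]
expected px [445.8414 254.8381]
expected px [570.3514 254.14  ]
[ 231  158  409  138 4429] [414.0951 175.6347] [ 0.4859 -0.0034  0.057 ]
[ 410  227   65   58 2888] [442.1603 255.5343] [0.516  0.0272 0.057 ]
[ 516  237  100   35 3122] [564.9206 253.9625] [0.4927 0.0815 0.057 ]
[300 240  38  16 295] [317.4644 244.261 ] [ 0.5335 -0.0307  0.057 ]
[   0  271  115  125 2706] [ 50.9313 334.6345] [ 0.6346 -0.1402  0.057 ]
[ 464  326  142   24 2733] [542.3403 336.7073] [0.5375 0.0984 0.057 ]
[ 549  372   86   28 1546] [600.5796 384.837 ] [0.5524 0.1461 0.057 ]
```

View pics/w3.png

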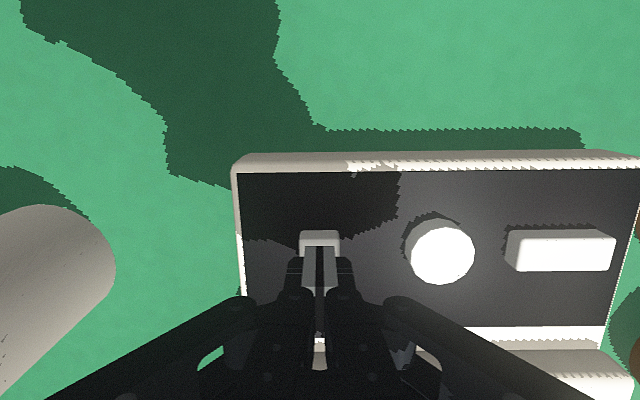

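The fingertips (320,255) stand centred over the square key (318,244), about 5 mm above it. Now press.

```bash
python3 -m inch '[{"claw":-1,"travel":[0,0,-0.025],"turn":0},{"claw":-1,"travel":[0,0,-0.045],"turn":0},{"claw":-1,"travel":[0,0,-0.06],"turn":0},{"claw":-1,"travel":[0,0,-0.06],"turn":0},{"claw":-1,"travel":[0,0,-0.06],"turn":0}]'
```

```text
clock: 3.25
position: [0.5398, -0.0268, 0.0686]
ee_rot: [0.001, -0.194, 0.981, -0.0]
contact_force: [2.5, -0.2, 4.5]
width: 0.0001
gripper_force: 2.2
```

Depth is about 6–7 mm at ~4 N. Hold briefly, then release straight up and check the key has risen.

```bash
python3 -m inch '[{"claw":-1,"travel":[0,0,0],"turn":0},{"claw":-1,"travel":[0,0,0],"turn":0},{"claw":-1,"travel":[0,0,0.04],"turn":0},{"claw":-1,"travel":[0,0,0.1],"turn":0},{"claw":-1,"travel":[0,0,0.3],"turn":0}]'
python3 -m inch '[{"claw":-1,"travel":[-0.08,0.18,0.03],"turn":0},{"claw":-1,"travel":[-0.155,0.37,0.03],"turn":0},{"claw":-1,"travel":[-0.235,0.553,0.03],"turn":0},{"claw":-1,"travel":[-0.235,0.553,0],"turn":0},{"claw":-1,"travel":[-0.235,0.553,0],"turn":0}]' && python3 w.py w4
```

```text
clock: 3.75
position: [0.534, -0.026, 0.1252]
ee_rot: [-0.006, -0.194, 0.981, 0.002]
contact_force: [0.1, 0.7, -0.8]
width: -0.0001
gripper_force: 0.0
clock: 4.25
position: [0.4898, 0.0843, 0.1276]
ee_rot: [-0.002, -0.195, 0.981, -0.0]
contact_force: [-0.7, 0.2, 0.2]
width: 0.0
gripper_force: 0.0
4.25 [0.4898 0.0843 0.1276] [-0.7475  0.2039  0.2485] 5.346755238335139e-06
expected px [124.0633 227.3047]
expected px [221.0788 226.5361]
expected px [318.2093 226.104 ]
[  56  151  330  160 6949] [214.2577 238.9675] [0.5246 0.0273 0.057 ]
[544 153  16  52 307] [552.2736 180.772 ] [0.4121 0.2012 0.057 ]
[440 156  23  44 256] [450.2695 174.5117] [0.4319 0.1434 0.057 ]
[435 200  13  32 157] [440.8408 216.3631] [0.4572 0.1509 0.057 ]
[ 195  204   52   48 1858] [219.6642 227.5081] [0.516  0.0281 0.057 ]
[ 279  213   75   28 1928] [315.9844 226.5311] [0.4926 0.0828 0.057 ]
[106 214  42  30 960] [123.9938 228.2385] [ 0.539  -0.0264  0.057 ]
[  69  325  107   54 2856] [106.9615 343.6152] [ 0.6284 -0.0179  0.057 ]
[317 338  11  33 291] [321.1168 354.3711] [0.5801 0.1227 0.057 ]
```

View pics/w4.png

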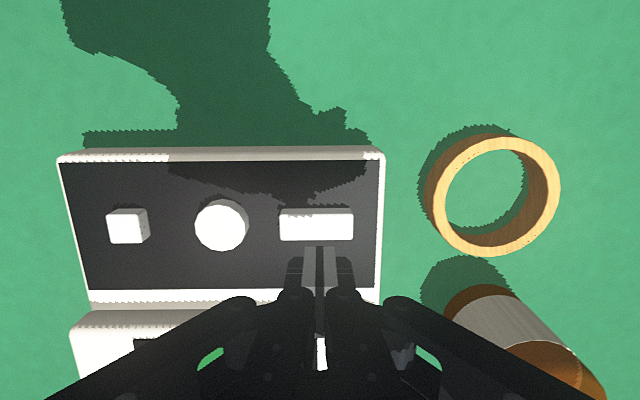

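The square key (127,226) has sprung back up. The bar key is at (316,226), directly ahead of the fingertips at (320,250), and the bottle is clear. Descend to just above the bar.

```bash
python3 -m inch '[{"claw":-1,"travel":[0.008,-0.003,-0.1],"turn":0},{"claw":-1,"travel":[0.008,-0.003,-0.19],"turn":0},{"claw":-1,"travel":[0.008,-0.003,-0.23],"turn":0},{"claw":-1,"travel":[0.008,-0.003,-0.23],"turn":0},{"claw":-1,"travel":[0.008,-0.003,-0.23],"turn":0}]'
```

```text
clock: 4.8
position: [0.4938, 0.0827, 0.0823]
ee_rot: [0.0, -0.194, 0.981, -0.0]
contact_force: [-0.9, 0.3, 0.1]
width: -0.0002
gripper_force: 0.0
```

```bash
python3 -m inch '[{"claw":-1,"travel":[-0.007,0.003,-0.02],"turn":0},{"claw":-1,"travel":[-0.007,0.003,-0.045],"turn":0},{"claw":-1,"travel":[-0.007,0.003,-0.066],"turn":0},{"claw":-1,"travel":[-0.007,0.003,-0.066],"turn":0},{"claw":-1,"travel":[-0.007,0.003,-0.066],"turn":0}]'
```

```text
clock: 5.3
position: [0.4925, 0.0839, 0.0693]
ee_rot: [0.001, -0.194, 0.981, -0.0]
contact_force: [2.3, -0.7, 3.6]
width: 0.0001
gripper_force: 2.0
```

```bash
python3 -m inch '[{"claw":-1,"travel":[0,0,-0.003],"turn":0},{"claw":-1,"travel":[0,0,-0.003],"turn":0},{"claw":-1,"travel":[0,0,0.03],"turn":0},{"claw":-1,"travel":[0,0,0.1],"turn":0},{"claw":-1,"travel":[0,0,0.3],"turn":0}]'
python3 -m inch '[{"claw":-1,"travel":[0,0,0.25],"turn":0},{"claw":-1,"travel":[0,0,0.5],"turn":0},{"claw":-1,"travel":[0,0,0.6],"turn":0},{"claw":-1,"travel":[0,0,0.6],"turn":0},{"claw":-1,"travel":[0,0,0.6],"turn":0}]' && python3 w.py w5
```

```text
clock: 5.8
position: [0.4879, 0.084, 0.1262]
ee_rot: [-0.005, -0.194, 0.981, 0.001]
contact_force: [0.9, 0.2, -0.4]
width: 0.0003
gripper_force: 0.0
clock: 6.3
position: [0.4907, 0.0841, 0.2482]
ee_rot: [-0.001, -0.194, 0.981, 0.0]
contact_force: [0.4, -0.7, -1.1]
width: -0.0001
gripper_force: 0.0
6.3 [0.4907 0.0841 0.2482] [ 0.4055 -0.6972 -1.136 ] -0.00011307210859298976
expected px [193.9101 179.7817]
expected px [256.4012 179.1216]
expected px [318.9511 178.6876]
[ 149  130  215  110 4447] [265.5035 202.1399] [0.5335 0.0446 0.057 ]
[240 164  33  32 811] [255.7571 179.4895] [0.5156 0.0282 0.057 ]
[183 171  23  20 413] [193.7748 180.414 ] [ 0.5391 -0.0264  0.057 ]
[294 170  48  18 843] [317.9514 178.5741] [0.4921 0.0831 0.057 ]
[   0  187   93   76 1189] [ 40.73   228.7511] [ 0.6455 -0.1543  0.057 ]
[ 156  244  208   86 6145] [225.6358 277.6451] [0.6279 0.0339 0.057 ]
[312 338  15  33 380] [319.0947 354.9632] [0.6824 0.1626 0.057 ]
[197 348  27  23 218] [209.2477 358.1422] [0.7341 0.0482 0.057 ]
```

View pics/w5.png

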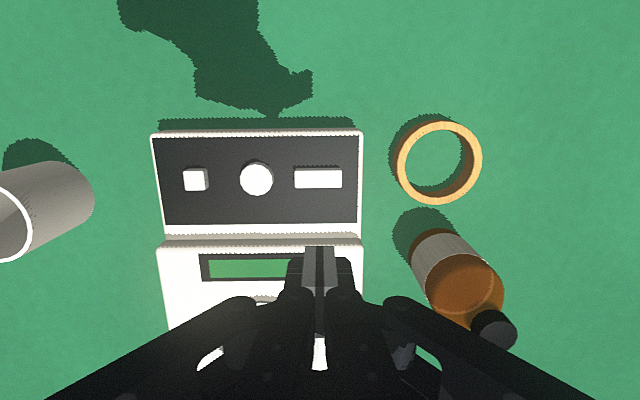

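All three keys are up (194,180), (256,179) and (318,179). The tape, bottle and mug stand upright, and the hand is about 17 cm clear above the keys. Handing in.

```bash
python3 -c "
from rig import ticket; print(ticket.sign_off())"
```

```text
the job is handed in; nothing more can be done
None
```

I pressed the square key, then the bar key, each to about 6–7 mm at roughly 4 N. Both sprang back up, the round key was left alone, and I handed the job in at 6.3 s with the hand about 17 cm clear above the keys.

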